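Close and lock the pressure cooker

ROBOT

A 6-joint arm with a two-finger parallel gripper is mounted at the origin on the work surface. World frame = base frame: x ahead of the robot, y to its left, z up, the work surface at z = 0. Lengths are in m, angles in rad, forces in N, time in s.
With the tool pointing down it reaches from about 0.3 to 0.775 m from the base axis. Payload 14.6 kg.
Tool frame: the origin (TCP) lies on the centre line of the jaws, within the pads' length; the fingertips stand 17 mm ahead of it and the grasp point (between the pads) lies 2 mm behind it; z points along the fingers, x is the direction in which the jaws open and shut, and the axes are right-handed (so a half turn about z gives the same grasp; the last joint's range is limited). The gripper opens to 94 mm and grips with 3 to 60 N. Pads are 16 mm wide; open, the fingers measure 119 mm over their backs; the gripper's body (75 mm by 177 mm) begins 78 mm behind the grasp point.
Start: joints at [-1.308, 0.3, 1.521, -0, 1.321, -0.067], TCP at [0.178, -0.52, 0.222] pointing down, gripper open.
Joint ranges: [-3.03, 3.03], [-0.79, 2.21], [0.23, 2.52], [-1.04, 4.18], [0, 3.07], [-2.55, 2.55]. Speed limits (rad/s): [2.22, 2.22, 2.57, 3.14, 3.14, 3.14].

INTERFACE

Orientations are given as [roll, pitch, yaw] about the fixed x, y, z axes, in that order (R = Rz(yaw) Ry(pitch) Rx(roll)).
In Python, from station import ctrl gives the robot as it stands. The module is installed in compiled form; this text tells all that it offers.
- The arm moves only by the tool drive_tool, never from a script. Its argument "increments" is a list of rows, each a list of 3 entries, a list of its own where there are three numbers: the turn, a rotation vector about the tool's x, y, z in degrees, then the shift along the tool's x, y, z in mm, then the opening, from 0 (shut) to 1 (fully open). In form: [[[ax, ay, az], [dx, dy, dz], hand], ...]. A call has 1 to 20 rows; each row shifts and turns the commanded pose from where the row before left it, along the tool's axes as they then stand; what a row does not reach is not made up. A row lasts 1/8 s, in which the tool goes at most 62.5 mm and 10.7 degrees, less where a joint would pass 70% of its speed; a pose out of reach is approached as far as the arm can. A call with a gripper value outside its range is refused whole. The fingers move at their own pace and stop on an object; "squeeze" is the grip in N (left out, the last holds). Time passes only in rows, so rows that do not move let the fingers close. It gives the time, the measured TCP pose, the force and the opening at its end, in the units of the state.
- ctrl.get_obs(): the state, without advancing time (a new reading comes with each control period).
- ctrl.camera(name): name is "scene" or "top" or "wrist"; returns the picture (480x640x3 uint8, red, green, blue); there is no depth.
- ctrl.calibration(name): a dict with "fx", "fy", "cx", "cy" (pixels), "k1" (the pictures are not rectified: a ray, as slopes to the right and down, at radius r is drawn at 1 + k1 r^2 times it, then the intrinsics apply), "rvec" (rotation vector, rad) and "tvec" (3), from world to camera coordinates, as OpenCV has them. Camera axes: x right, y down, z forward; pixel columns grow to the right and rows downward; lengths in m; the calibration is good to about 2 mm. A picture is of the moment at which its call begins: read the wrist's pose just before it. calibration takes no time and is no camera call; for the wrist camera it gives the pose at the moment of the call.
- ctrl.hand_in(): hands the job in, once; it reports no verdict.
The state is a dict: "time_s": time; "qpos": joint angles; "joint_vel": joint speeds; "tau": joint torques, N m; "ee_pos": TCP position; "eef_rot": TCP orientation; "force": force on the tool from outside, world axes, zero at the start; "moment": the same for the moment, N m; "grip_width": finger opening in m.
Only numpy, scipy, OpenCV 4.12 (cv2) and the standard library are available. Lean on these libraries where they do the work, as an engineer would, in place of code of your own. Each camera call takes 0.05 s, during which the arm holds its last target.

TASK

Close the pressure cooker: take the lid by its knob, pinching both red release tabs in, seat it squarely on the pot and press it down on its springy seal with about 25 N on top of its own weight. Keeping it pressed and the tabs pinched, turn the knob clockwise until it stops, then let go so that both tabs spring out and lock it. Do not crush the seal (pushing with 40 N spoils it) or force the knob if its jaws jam on the rim, do not shove the pot out of its place, and leave the bowl, cup and sandwich plate alone.

Things in the scene. Friction and masses are not known exactly. Their poses are not given: they have to be found in the camera images.
- pot: Stainless pot, loose, 2 to 3.3 kg, standing on the worktop. Origin under the centre of its base, z up. 178 mm across, 110 mm high; turned-out rim at the top 190 mm across, 4 mm thick; mouth 172 mm across inside. Black loop handles on its +y and -y sides reach 129 mm from the centre, 73 to 87 mm up. The lid fits at any yaw.
- pot_mouth (a point): Centre of the pot's mouth, level with the top of its rim, 110 mm above the pot's base. Axes as pot.
- lid: Stainless lid, loose, 0.8 to 0.95 kg with all it carries, lying right side up on the worktop. Origin under its centre, at the bottom of the chamfered locating collar (167 mm across, 14 mm deep) that drops into the pot's mouth with 2.5 mm to spare all round. Plate 192 mm across, flat rim face 14 mm above the origin, top 25 mm above it.
- lid_seat (a point): Centre of the lid in the plane of its flat rim face, 14 mm above the lid's origin; axes as lid. With the lid just laid on the pot it is 3 mm above pot_mouth, locked about 1 mm above it.
- seal: Black rubber ring in the lid's underside, 173 to 189 mm across, 3 mm proud of the rim face; origin and axes as lid. Springy: it carries 23 N (the lid's own weight, 8 to 9 N, included) before it yields, then 4 N more per mm: 31.5 N in all (23 N pushed) at 2.1 mm, 34 N at 2.8 mm, where it is bottomed and hard. Over 48 N in all (39 N pushed) spoils it.
- jaw_a: Dark steel jaw on the lid's +x side, 36 mm wide, down to 8.9 mm below the rim face; origin at the lid's. Open, its tip is 101 mm from the lid's centre (leg to 113 mm), clear of the pot's rim; the knob draws it in 10 mm, under the rim. It passes only while the seal is pressed in 2.1 mm or more, else it jams on the rim's edge about half-way. Over 25 N on it (0.4 N m on a jammed knob) bends it.
- jaw_b: The same jaw on the lid's -x side.
- knob_grip (a point): Centre of the black knob's grip, on the lid's axis, 53.5 mm above the lid's origin (the grip spans 39 to 67 mm). Its z is up, its x along the white pointer line, its y through the two red tabs; the axes turn with the knob. Grip 56 mm along x, 38 mm along y without the tabs. Below it a skirt disc, 72 mm across, its top 38.5 mm above the lid's origin; jaw straps on the lid are lower.
- knob (a joint): Knob angle in rad, growing clockwise from above: 0 = open (jaws out), 1.2 = locked (jaws in), a firm stop at each end. Light friction (about 0.05 N m), more as the jaws rub. At 0 and 1.2 the tabs' teeth drop into notches and hold the knob until both tabs are pinched; between, they cannot spring out. The teeth find the notch at 1.2 within about 0.05 rad: turn right up to the stop.
- tab_a (a joint): Inward travel (m) of the red release tab on the knob's +y side: 0 = out, 0.005 = fully in, teeth clear from 0.004. Tab face 27 mm wide and high, centred at the grip's height; the faces are 50 mm apart when out, 40 mm when both are in. Each needs 7 N to start and 12 N to be fully in; squeezing the pair firmly is harmless.
- tab_b (a joint): The same for the red release tab on the knob's -y side.
- bowl: Blue plastic bowl, 124 mm across, 55 mm high; origin under its centre. Leave alone.
- cup: Purple plastic cup, 72 mm across, 85 mm high; origin under its centre. Leave alone.
- sandwich_plate: Blue plate, 180 mm across, with a stack of bread 45 mm high; origin under its centre. Leave alone.
There are look-alikes about, which are no part of the job. What is shaped like the lid but brown is not meant.

How it is judged:
On the way, in this order (a step that is already met when the one before it is completed fails the run):
1. the lid lies squarely on the pot's rim with the knob still open (horizontal distance between lid_seat and pot_mouth below 0.005 m and z of lid_seat in the frame of pot_mouth below 0.0045 m and value of joint knob below 0.4 rad), for 0.1 s.
2. the knob is turned to its locked stop with the jaws under the rim (value of joint knob above 1.12 rad and z of lid_seat in the frame of pot_mouth below 0.002 m), for 0.1 s.
At the end, for the whole second after the job is handed in: The lid sits centred on the pot (within 5 mm) with its rim face less than 2 mm above the pot's rim, the knob is at its locked stop (past 1.12 rad) and both tabs have sprung out (less than 2 mm in); the pot stands upright within 30 mm of where it stood, all at rest (all of step 2 and value of joint each of tab_a, tab_b below 0.002 m and horizontal distance between lid_seat and pot_mouth below 0.005 m and angle between pot's own z axis and vertical below 0.05 rad and distance of pot from where it was at the start of the episode below 0.03 m and linear speed of each of pot, lid below 0.02 m/s); the robot touches nothing.
It fails at once if the seal is crushed: more than 48 N between the sealing ring and the pot (contact force between seal and pot above 48 N).
It fails at once if a jaw is forced against the pot's rim with more than 25 N (contact force between any of jaw_a, jaw_b and pot above 25 N).
It fails at once if the pot is shoved more than 30 mm from its place (distance of pot from where it was at the start of the episode above 0.03 m).
It fails at once if the bowl, cup or sandwich plate is moved by more than 20 mm (distance of any of bowl, cup, sandwich_plate from where it was at the start of the episode above 0.02 m).
It also fails if it takes over 51 s, if anything falls off the work surface, if the arm or the gripper's body presses on something with over 40 N, if the wrist force passes 120 N, or if a joint passes its speed limit or range.

## Working session

There is one attempt and no reset: what is moved stays moved. The work goes in short steps, Python scripts to look and compute and a tool call to move; the robot and the scene stay as the last step left them, time stands still between calls to the robot, and variables do not carry over. Pictures are saved under pics/ and viewed, and the job is handed in when it is done.

Besides the shell and the picture viewer there is one more tool, called after ">>>" as name([rows], argument=value, ...), one row to a line, values as JSON. drive_tool: Moves the arm, as the interface text tells. Its arguments: {"type":"object","properties":{"increments":{"type":"array"},"squeeze":{"type":"number"}},"required":["increments"]}

```bash
mkdir -p pics; python3 - <<'E'
from station import ctrl
import cv2
print(ctrl.get_obs())
for n in ["scene","top"]:
    im=ctrl.camera(n); cv2.imwrite(f"pics/{n}0.png",im[:,:,::-1]); print(n,ctrl.calibration(n))
print(ctrl.calibration("wrist"))
E
```

```text
{'time_s': 0.0, 'qpos': array([-1.30758339e+00,  3.00455862e-01,  1.52155298e+00,  3.82373792e-07,
        1.32070758e+00, -6.65743278e-02]), 'joint_vel': array([-6.26409438e-04, -4.30422278e-04, -2.62888058e-03, -1.55675560e-03,
        7.92569581e-05,  1.32754441e-04]), 'tau': array([ 7.35104804e-04, -5.31811559e+01, -3.52730942e+01,  7.08737341e-02,
        2.43776949e-02, -7.97226971e-05]), 'ee_pos': array([ 0.1780626 , -0.52013101,  0.22190657]), 'eef_rot': array([-3.14151753e+00,  1.12124786e-03, -1.24100911e+00]), 'force': array([ 0.6174603 , -0.11817048,  0.3448049 ]), 'moment': array([ 0.03057054, -0.00659743, -0.00805727]), 'grip_width': 0.09412649051958757}
scene {'fx': 571.7605021530379, 'fy': 571.7605021530379, 'cx': 316.6823377732461, 'cy': 237.73123092963587, 'k1': -0.00696284946250827, 'rvec': array([ 2.07511222,  1.42829213, -0.51240936]), 'tvec': array([-0.31583833, -0.25639733,  1.60908755])}
top {'fx': 609.967469439134, 'fy': 609.967469439134, 'cx': 320.7872106483082, 'cy': 225.7628348089329, 'k1': -0.08990040507410198, 'rvec': array([ 2.14480373, -2.10837527,  0.20514877]), 'tvec': array([0.13124203, 0.51865817, 1.33483831])}
{'fx': 405.25289788679345, 'fy': 405.25289788679345, 'cx': 314.88181023598213, 'cy': 244.2490915189582, 'k1': -0.06179440537491134, 'rvec': array([-2.39876797,  1.71437778,  0.19919636]), 'tvec': array([-0.54991854, -0.02328344,  0.39065924])}
```

View pics/scene0.png

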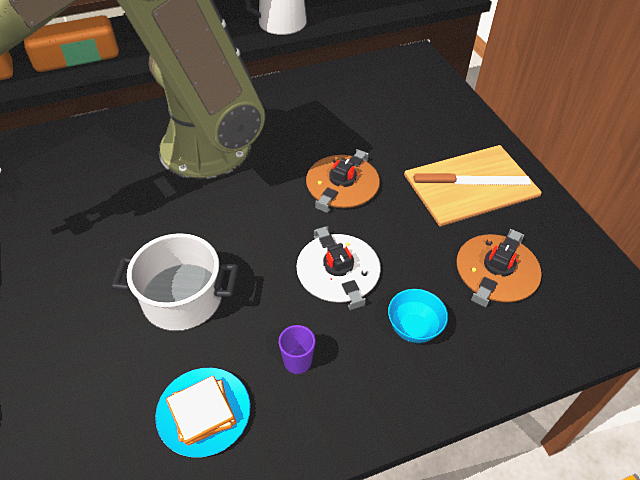

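View pics/top0.png

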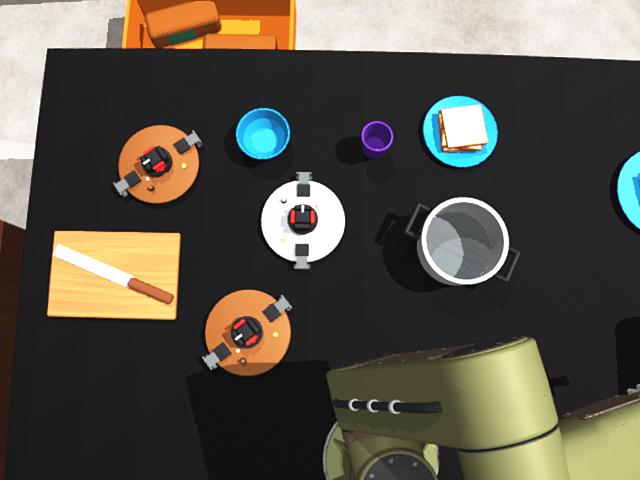

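The candidates for the lid are the white/steel lid at top px (303,220), a brown one at (159,164) and a brown one at (248,333). I choose the steel one. Next I check it in a close crop and measure it.

```bash
cat > h.py <<'E'
import numpy as np, cv2
from station import ctrl
def cam(n):
    c=ctrl.calibration(n); R=cv2.Rodrigues(np.array(c['rvec']))[0]; return c,R,np.array(c['tvec'])
def ray(C,uv):
    c,R,t=C; uv=np.atleast_2d(np.array(uv,float))
    d=np.c_[(uv[:,0]-c['cx'])/c['fx'],(uv[:,1]-c['cy'])/c['fy']]
    s=d.copy()
    for _ in range(20):
        s=d/(1+c['k1']*(s**2).sum(1,keepdims=True))
    D=np.c_[s,np.ones(len(s))]@R; o=-R.T@t
    return o,D
def onplane(C,uv,z):
    o,D=ray(C,uv); k=(z-o[2])/D[:,2]; return o+D*k[:,None]
def proj(C,P):
    c,R,t=C; p=np.atleast_2d(P)@R.T+t; s=p[:,:2]/p[:,2:]; s=s*(1+c['k1']*(s**2).sum(1,keepdims=True))
    return np.c_[s[:,0]*c['fx']+c['cx'],s[:,1]*c['fy']+c['cy']]
def circ(P):
    A=np.c_[2*P[:,:2],np.ones(len(P))]; b=(P[:,:2]**2).sum(1)
    s=np.linalg.lstsq(A,b,rcond=None)[0]; return s[:2],np.sqrt(s[2]+s[:2]@s[:2])
def circr(P,n=5):
    P=P[:,:2]
    for _ in range(n):
        c,r=circ(P); e=abs(np.linalg.norm(P-c,axis=1)-r); P=P[e<max(0.0025,2*np.median(e))]
    c,r=circ(P); return c,r,len(P)
E
python3 - <<'E'
from h import *
for n,b in [("top",(240,160,370,280)),("scene",(280,215,400,320))]:
    im=cv2.imread(f"pics/{n}0.png"); x0,y0,x1,y1=b
    cv2.imwrite(f"pics/{n}_lid.png",cv2.resize(im[y0:y1,x0:x1],None,fx=5,fy=5,interpolation=cv2.INTER_CUBIC))
im=cv2.imread("pics/top0.png"); C=cam("top"); hsv=cv2.cvtColor(im,cv2.COLOR_BGR2HSV)
white=((hsv[...,1]<60)&(hsv[...,2]>170)).astype(np.uint8)
def outer(m,box):
    x0,y0,x1,y1=box; k=np.zeros_like(m); k[y0:y1,x0:x1]=m[y0:y1,x0:x1]
    cs=cv2.findContours(k,cv2.RETR_EXTERNAL,cv2.CHAIN_APPROX_NONE)[0]
    return max(cs,key=cv2.contourArea)[:,0,:]
L=outer(white,(240,150,370,290))
for z in (0.014,0.02,0.025): print("lid",z,circr(onplane(C,L,z)))
rim=((hsv[...,1]<50)&(hsv[...,2]>200)).astype(np.uint8)
P=outer(rim,(405,185,525,300))
for z in (0.106,.11): print("pot",z,circr(onplane(C,P,z)))
red=((hsv[...,2]>120)&(hsv[...,1]>180)&((hsv[...,0]<6)|(hsv[...,0]>174))).astype(np.uint8)
n,l,s,c=cv2.connectedComponentsWithStats(red)
for i in range(1,n):
    if s[i][4]>10: print(s[i],c[i],onplane(C,c[i],.067))
E
```

```text
lid 0.014 (array([0.53521576, 0.18247387]), np.float64(0.09633958319733797), 219)
lid 0.02 (array([0.53403199, 0.18231912]), np.float64(0.09592452522545267), 219)
lid 0.025 (array([0.53304551, 0.18219016]), np.float64(0.09557864358221549), 219)
pot 0.106 (array([ 0.47983944, -0.17379378]), np.float64(0.09469322818097632), 243)
pot 0.11 (array([ 0.47916474, -0.17280859]), np.float64(0.09440201379502368), 243)
[143 147  12   8  38] [148.34210526 150.18421053] [[0.68276107 0.54028389 0.067     ]]
[153 161  13  11  92] [159.35869565 166.2173913 ] [[0.64478609 0.51189495 0.067     ]]
[290 210   5  14  56] [292.39285714 216.51785714] [[0.53267171 0.20416585 0.067     ]]
[310 210   5  14  48] [311.8125 216.875 ] [[0.53263455 0.16063864 0.067     ]]
[234 319  12  10  53] [238.79245283 323.81132075] [[0.29252885 0.31498968 0.067     ]]
[245 335  13  10  64] [251.34375 339.71875] [[0.25889136 0.28648717 0.067     ]]
```

View pics/top_lid.png

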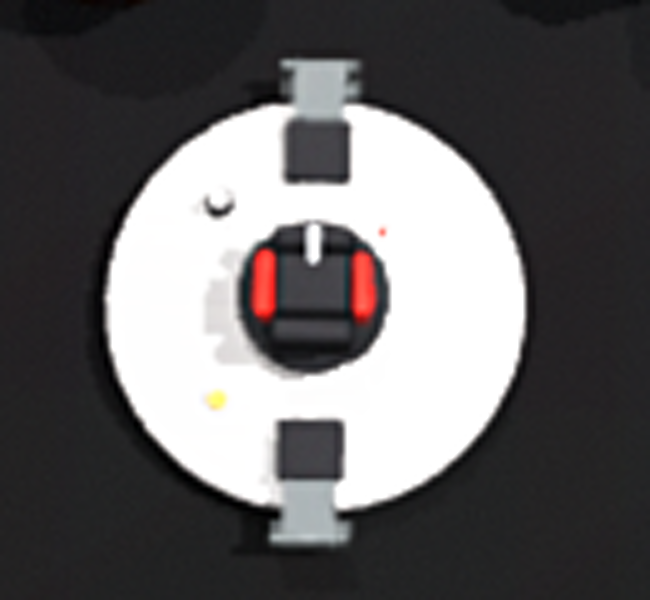

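View pics/scene_lid.png

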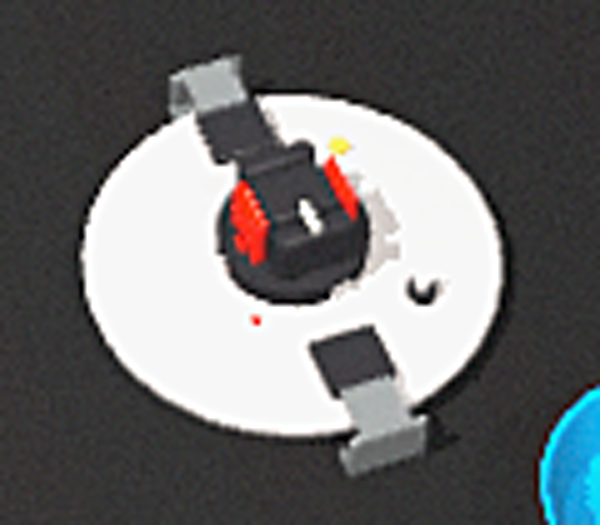

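The crop confirms it: a white lid, black knob, red tabs along the world y direction, white pointer towards +x, and grey jaws out at ±x. Its centre is top px (303,220). Next I work out the lid yaw, cross-check against the scene view, and compute the move.

```bash
python3 - <<'E'
from h import *
C=cam("top"); S=cam("scene"); W=cam("wrist"); T=cam("top")
# jaws in crop -> top px
a=np.array([240+320/5,160+90/5]);b=np.array([240+310/5,160+520/5])
p=onplane(C,[a,b],.018);print(p,np.degrees(np.arctan2(*(p[0]-p[1])[[1,0]])))
im=cv2.imread("pics/scene0.png");hsv=cv2.cvtColor(im,cv2.COLOR_BGR2HSV)
white=((hsv[...,1]<60)&(hsv[...,2]>170)).astype(np.uint8)
def outer(m,box):
    x0,y0,x1,y1=box; k=np.zeros_like(m); k[y0:y1,x0:x1]=m[y0:y1,x0:x1]
    cs=cv2.findContours(k,cv2.RETR_EXTERNAL,cv2.CHAIN_APPROX_NONE)[0]
    return max(cs,key=cv2.contourArea)[:,0,:]
L=outer(white,(285,220,390,315))
for z in (.014,.02): print("lid",z,circr(onplane(S,L,z)))
P=outer(white,(122,225,222,335))
# rim ellipse: upper half only
print("pot",circr(onplane(S,P[P[:,1]<270],.11)))
c,R,t=W; o=-R.T@t; ob=ctrl.get_obs(); from scipy.spatial.transform import Rotation as Ro
Rt=Ro.from_euler('xyz',ob['eef_rot']).as_matrix()
print("cam in tool",Rt.T@(o-ob['ee_pos']), "view dir tool",Rt.T@R[2], "cam x in tool",Rt.T@R[0])
tgt=np.array([.534,.1824,.222]); print("shift tool mm",1000*Rt.T@(tgt-ob['ee_pos']))
E
```

```text
[[0.63556058 0.18132281 0.018     ]
 [0.43209694 0.18152278 0.018     ]] -0.05631286845361548
lid 0.014 (array([0.53148308, 0.18654287]), np.float64(0.09630877012178003), 193)
lid 0.02 (array([0.53559315, 0.18464321]), np.float64(0.09576329038424843), 193)
pot (array([ 0.47888218, -0.1696726 ]), np.float64(0.09475147707348722), 116)
cam in tool [ 0.00034882 -0.0663256  -0.16319517] view dir tool [3.78958777e-05 2.28064197e-01 9.73646096e-01] cam x in tool [ 9.99999983e-01  1.64371575e-04 -7.74235613e-05]
shift tool mm [-5.49399890e+02 -5.64296168e+02  5.55676967e-01]
```

>>> drive_tool([
  [[0, 0, 0], [-42.3, -43.4, 0], 1],
  [[0, 0, 0], [-42.3, -43.4, 0], 1],
  [[0, 0, 0], [-42.3, -43.4, 0], 1],
  [[0, 0, 0], [-42.3, -43.4, 0], 1],
  [[0, 0, 0], [-42.3, -43.4, 0], 1],
  [[0, 0, 0], [-42.3, -43.4, 0], 1],
  [[0, 0, 0], [-42.3, -43.4, 0], 1],
  [[0, 0, 0], [-42.3, -43.4, 0], 1],
  [[0, 0, 0], [-42.3, -43.4, 0], 1],
  [[0, 0, 0], [-42.3, -43.4, 0], 1],
  [[0, 0, 0], [-42.3, -43.4, 0], 1],
  [[0, 0, 0], [-42.3, -43.4, 0], 1],
  [[0, 0, 0], [-42.3, -43.4, 0], 1],
  [[0, 0, -10], [0, 0, 0], 1],
  [[0, 0, -10], [0, 0, 0], 1],
  [[0, 0, -10], [0, 0, 0], 1],
  [[0, 0, -10], [0, 0, 0], 1],
  [[0, 0, -10], [0, 0, 0], 1],
  [[0, 0, -10], [0, 0, 0], 1],
  [[0, 0, -10], [0, 0, 0], 1],
], squeeze=60)

```text
time_s: 2.6
ee_pos: [0.5337, 0.1826, 0.2221]
eef_rot: [3.141, 0.001, -0.014]
force: [-0.8, -0.4, -0.6]
grip_width: 0.094
```

>>> drive_tool([
  [[0, 0, -10], [0, 0, 0], 1],
  [[0, 0, -10], [0, 0, 0], 1],
  [[0, 0, -10], [0, 0, 0], 1],
  [[0, 0, -10], [0, 0, 0], 1],
  [[0, 0, -10], [0, 0, 0], 1],
  [[0, 0, -10], [0, 0, 0], 1],
  [[0, 0, -10], [0, 0, 0], 1],
  [[0, 0, -10], [0, 0, 0], 1],
  [[0, 0, -10], [0, 0, 0], 1],
  [[0, 0, -1], [0, 0, 0], 1],
  [[0, 0, 0], [0, 0, 0], 1],
  [[0, 0, 0], [0, 0, 0], 1],
])

```text
time_s: 4.1
ee_pos: [0.5338, 0.1826, 0.2224]
eef_rot: [-3.141, 0.0, 1.567]
force: [-0.4, 0.1, -0.1]
grip_width: 0.0938
```

```bash
python3 - <<'E'
from h import *
C=cam("wrist"); im=ctrl.camera("wrist")[:,:,::-1].copy(); cv2.imwrite("pics/w1.png",im)
hsv=cv2.cvtColor(im,cv2.COLOR_BGR2HSV)
red=((hsv[...,2]>110)&(hsv[...,1]>170)&((hsv[...,0]<6)|(hsv[...,0]>174))).astype(np.uint8)
n,l,s,c=cv2.connectedComponentsWithStats(red)
for i in range(1,n):
    if s[i][4]>30: print(s[i],c[i],onplane(C,c[i],.067))
white=((hsv[...,1]<60)&(hsv[...,2]>150)).astype(np.uint8)
cs=max(cv2.findContours(white,cv2.RETR_EXTERNAL,cv2.CHAIN_APPROX_NONE)[0],key=cv2.contourArea)[:,0]
for z in (.014,.02,.025): print(circr(onplane(C,cs,z)))
print(ctrl.get_obs()['time_s'])
E
```

```text
[286 214   9  36 285] [290.28421053 231.64912281] [[0.53290739 0.16275576 0.067     ]]
[340 214  10  36 327] [344.35779817 231.83180428] [[0.53323629 0.20610054 0.067     ]]
(array([0.535133  , 0.18426525]), np.float64(0.09688445086996224), 538)
(array([0.53407149, 0.18424278]), np.float64(0.09532010477087605), 538)
(array([0.5331869 , 0.18422405]), np.float64(0.09401648302163944), 538)
4.15
```

View pics/w1.png

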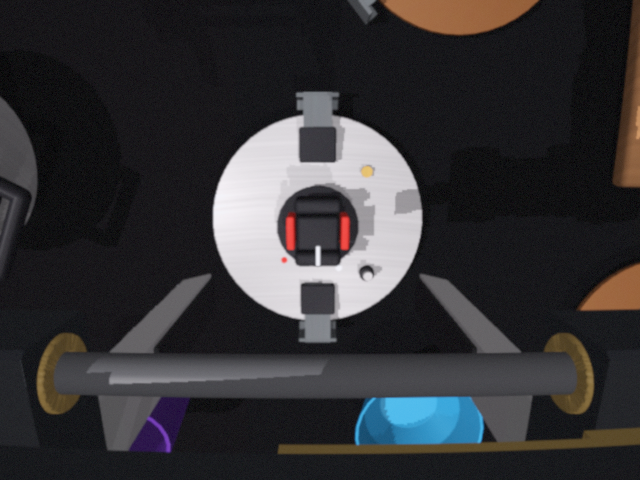

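The wrist view shows the steel lid centred at px (318,218), with the tabs at (290,232) and (344,232) aligned with the jaws of my gripper. I descend, with the tips 2-3 mm above the skirt.

>>> drive_tool([
  [[0, 0, 0], [1.4, 0.2, 50], 1],
  [[0, 0, 0], [0, 0, 50], 1],
  [[0, 0, 0], [0, 0, 40], 1],
  [[0, 0, 0], [0, 0, 14], 1],
  [[0, 0, 0], [0, 0, 10], 1],
  [[0, 0, 0], [0, 0, 0], 1],
  [[0, 0, 0], [0, 0, 0], 1],
])

```text
time_s: 5.03
ee_pos: [0.5346, 0.1842, 0.0597]
eef_rot: [3.14, -0.0, 1.569]
force: [-0.9, 1.1, 0.2]
grip_width: 0.0936
```

>>> drive_tool([
  [[0, 0, 0], [0, 0, 1], 1],
  [[0, 0, 0], [0, 0, 0], 0],
  [[0, 0, 0], [0, 0, 0], 0],
  [[0, 0, 0], [0, 0, 0], 0],
  [[0, 0, 0], [0, 0, 0], 0],
  [[0, 0, 0], [0, 0, 0], 0],
  [[0, 0, 0], [0, 0, 0], 0],
  [[0, 0, 0], [0, 0, 0], 0],
], squeeze=60)

```text
time_s: 6.02
ee_pos: [0.5341, 0.1843, 0.058]
eef_rot: [3.141, -0.0, 1.569]
force: [-1.9, 0.9, 6.5]
grip_width: 0.038
```

```bash
python3 - <<'E'
from h import *
o=ctrl.get_obs(); print({k:np.round(o[k],4) for k in ['time_s','ee_pos','eef_rot','force','moment','grip_width']})
cv2.imwrite("pics/w2.png",ctrl.camera("wrist")[:,:,::-1])
E
```

```text
{'time_s': np.float64(6.025), 'ee_pos': array([0.5341, 0.1843, 0.058 ]), 'eef_rot': array([ 3.1412e+00, -4.0000e-04,  1.5691e+00]), 'force': array([-1.8681,  0.9204,  6.5392]), 'moment': array([ 0.2814,  0.3529, -0.0133]), 'grip_width': np.float64(0.038)}
```

View pics/w2.png

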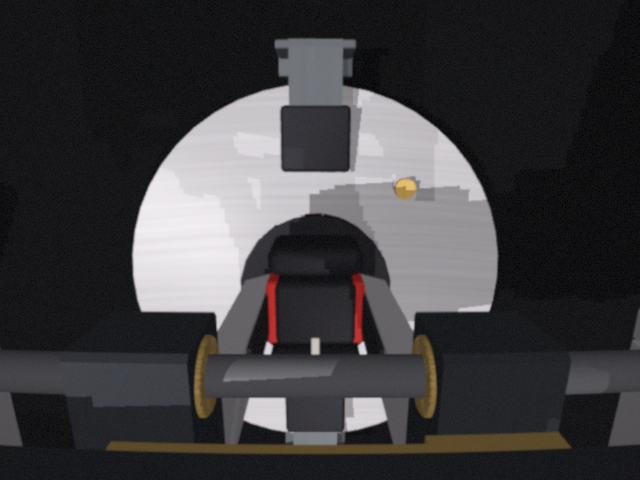

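Both tabs are pinched (width 38 mm). I lift 140 mm and weigh.

>>> drive_tool([
  [[0, 0, 0], [0, 0, -5], 0],
  [[0, 0, 0], [0, 0, -15], 0],
  [[0, 0, 0], [0, 0, -30], 0],
  [[0, 0, 0], [0, 0, -30], 0],
  [[0, 0, 0], [0, 0, -30], 0],
  [[0, 0, 0], [0, 0, -20], 0],
  [[0, 0, 0], [0, 0, -10], 0],
  [[0, 0, 0], [0, 0, 0], 0],
  [[0, 0, 0], [0, 0, 0], 0],
  [[0, 0, 0], [0, 0, 0], 0],
])

```text
time_s: 7.32
ee_pos: [0.5338, 0.184, 0.1966]
eef_rot: [-3.14, 0.0, 1.569]
force: [0.1, -0.6, -9.6]
grip_width: 0.038
```

```bash
python3 - <<'E'
from h import *
o=ctrl.get_obs(); print({k:np.round(o[k],4) for k in ['time_s','ee_pos','eef_rot','force','moment','grip_width']})
C=cam("wrist");print(C)
cv2.imwrite("pics/w3.png",ctrl.camera("wrist")[:,:,::-1])
cv2.imwrite("pics/s3.png",ctrl.camera("scene")[:,:,::-1])
cv2.imwrite("pics/t3.png",ctrl.camera("top")[:,:,::-1])
E
```

```text
{'time_s': np.float64(7.325), 'ee_pos': array([0.5338, 0.184 , 0.1966]), 'eef_rot': array([-3.1402e+00,  4.0000e-04,  1.5690e+00]), 'force': array([ 0.1193, -0.6277, -9.5555]), 'moment': array([ 0.0471, -0.1457,  0.0428]), 'grip_width': np.float64(0.038)}
({'fx': 405.25289788679345, 'fy': 405.25289788679345, 'cx': 314.88181023598213, 'cy': 244.2490915189582, 'k1': -0.06179440537491134, 'rvec': array([-2.10287366, -2.09892069, -0.23826152]), 'tvec': array([-0.18474741, -0.53814125,  0.2452972 ])}, array([[ 1.97012690e-03,  9.99997757e-01, -7.77511031e-04],
       [ 9.74379550e-01, -1.74479056e-03,  2.24903195e-01],
       [ 2.24901334e-01, -1.20067868e-03, -9.74380802e-01]]), array([-0.18474741, -0.53814125,  0.2452972 ]))
```

View pics/w3.png

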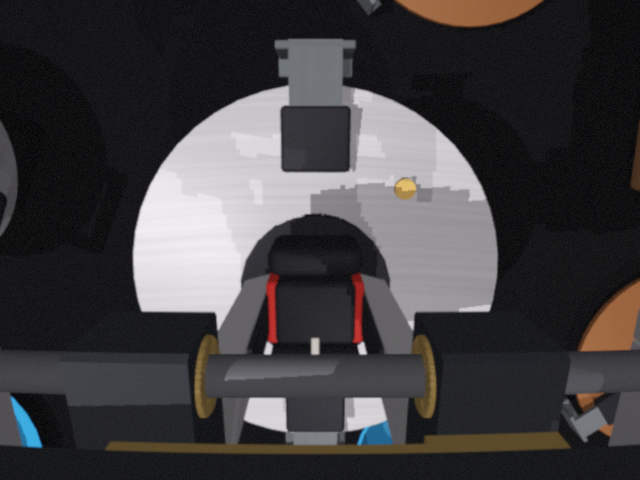

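View pics/s3.png

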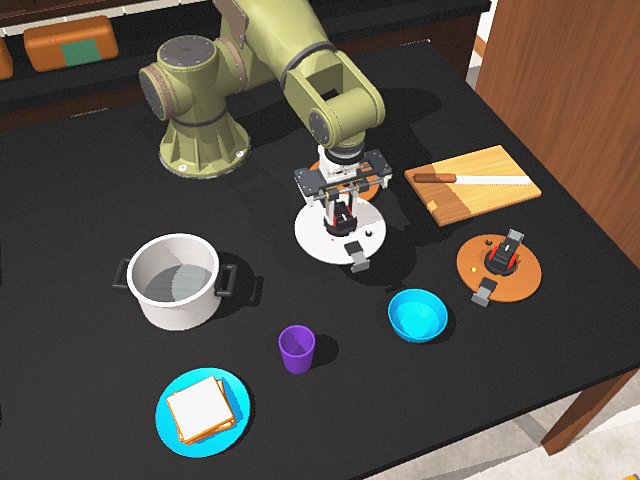

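View pics/t3.png

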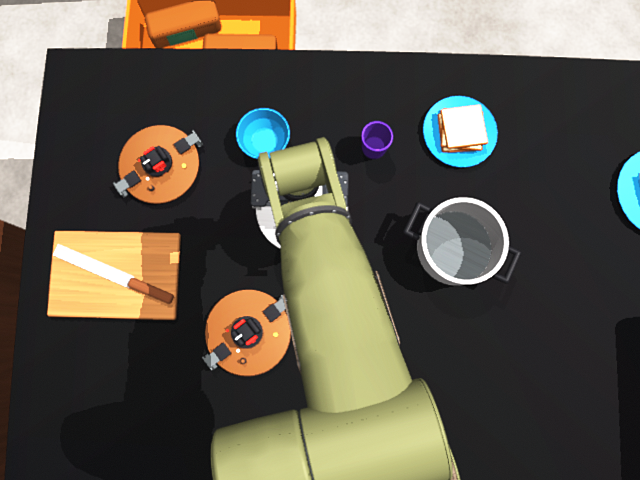

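>>> drive_tool([
  [[0, 0, 0], [-30, 0, 0], 0],
  [[0, 0, 0], [-45, 0, 0], 0],
  [[0, 0, 0], [-45, 0, 0], 0],
  [[0, 0, 0], [-30, 0, 0], 0],
  [[0, 0, 0], [-15, 0, 0], 0],
  [[0, 0, 0], [0, 0, 0], 0],
  [[0, 0, 0], [0, 0, 0], 0],
  [[0, 0, 0], [0, 0, 0], 0],
])

```text
time_s: 8.48
ee_pos: [0.5337, 0.0199, 0.1974]
eef_rot: [-3.142, -0.0, 1.57]
force: [-0.0, -0.3, -9.0]
grip_width: 0.038
```

```bash
python3 - <<'E'
from h import *
from scipy.optimize import least_squares
o=ctrl.get_obs(); print({k:np.round(o[k],4) for k in ['time_s','ee_pos','eef_rot','force','moment']})
C=cam("wrist");im=ctrl.camera("wrist")[:,:,::-1].copy()
cv2.imwrite("pics/w4.png",im)
np.save("w4.npy",np.r_[o['ee_pos'],o['eef_rot']]); 
import pickle; pickle.dump(C,open("C4.pkl","wb"))
E
```

```text
{'time_s': np.float64(8.475), 'ee_pos': array([0.5337, 0.0199, 0.1974]), 'eef_rot': array([-3.1416e+00, -1.0000e-04,  1.5701e+00]), 'force': array([-0.0144, -0.2655, -8.9541]), 'moment': array([ 0.0057, -0.1419, -0.0333])}
```

View pics/w4.png

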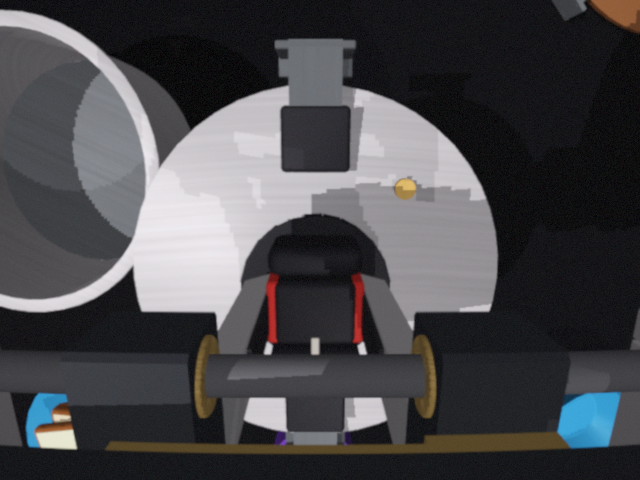

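```bash
cat > m4.py <<'E'
from h import *
import pickle,sys
from scipy.optimize import least_squares
C=pickle.load(open("C4.pkl","rb")); im=cv2.imread("pics/w4.png"); g=cv2.cvtColor(im,cv2.COLOR_BGR2GRAY).astype(float)
def edge(v,t):
    i=np.argmax(v>t); return i-(v[i]-t)/(v[i]-v[i-1]) if i>0 else None
pts=[]
for x in range(0,135,3):
    e=edge(g[1:,x],100); 
    if e: pts.append((x,e+1))
for x in range(0,120,3):
    v=g[320:250:-1,x]; e=edge(v,100)
    if e: pts.append((x,320-e))
P=np.array(pts)
W=onplane(C,P,.108)[:,:2]   # outer rim edge (rim 4 mm thick: 106..110)
print("free",circr(W))
f=lambda q:np.linalg.norm(W-q[:2],axis=1)-.095
s=least_squares(f,[.479,-.171],loss='soft_l1',f_scale=.001); print("pot fixed r",s.x,np.std(f(s.x)))
# lid arc: saturated-left boundary rows 175..300 left, right rows 110..310, top
L=[]
for y in range(190,300,3):
    v=g[y,500:430:-1]
    L_=edge(g[y,540:440:-1],75)
    if L_: L.append((540-L_,y))
for y in range(275,310,3):
    e=edge(g[y,100:200],75)
    if e: L.append((100+e,y))
for x in list(range(190,270,3))+list(range(360,440,3)):
    e=edge(g[60:200,x],75)
    if e: L.append((x,60+e))
L=np.array(L)
tz=np.load("w4.npy")[2]
for dz in (.014,.018,.020,.025):
    c,r,n=circr(onplane(C,L,tz-.058+dz)); print(dz,"lid-tcp",c-np.load("w4.npy")[:2],r,n,len(L))
E
python3 m4.py
```

```text
free (array([ 0.47948514, -0.17263085]), np.float64(0.09617571094690305), 85)
pot fixed r [ 0.4797847  -0.17046707] 0.0005774925949153615
0.014 lid-tcp [ 0.00187739 -0.00021519] 0.09854222552877231 96 96
0.018 lid-tcp [ 0.00059744 -0.00021112] 0.09663974634849622 96 96
0.02 lid-tcp [-4.25281125e-05 -2.09078935e-04] 0.09568850675835787 96 96
0.025 lid-tcp [-0.00164246 -0.00020399] 0.09331040778301034 96 96
```

>>> drive_tool([
  [[0, 0, 0], [-21, -6, 0], 0],
  [[0, 0, 0], [-45, -13, 0], 0],
  [[0, 0, 0], [-50, -14, 0], 0],
  [[0, 0, 0], [-40, -11, 0], 0],
  [[0, 0, 0], [-25, -7, 0], 0],
  [[0, 0, 0], [-10, -3, 0], 0],
  [[0, 0, 0], [0, 0, 0], 0],
  [[0, 0, 0], [0, 0, 0], 0],
  [[0, 0, 0], [0, 0, 8], 0],
  [[0, 0, 0], [0, 0, 8], 0],
  [[0, 0, 0], [0, 0, 4], 0],
  [[0, 0, 0], [0, 0, 0], 0],
  [[0, 0, 0], [0, 0, 0], 0],
])

```text
time_s: 10.15
ee_pos: [0.4795, -0.1719, 0.1777]
eef_rot: [3.141, 0.0, 1.569]
force: [0.7, 0.1, -9.4]
grip_width: 0.0379
```

```bash
python3 - <<'E'
from h import *
o=ctrl.get_obs(); print({k:np.round(o[k],4) for k in ['time_s','qpos','ee_pos','eef_rot','force','moment','grip_width']})
im=ctrl.camera("scene")[:,:,::-1].copy()
cv2.imwrite("pics/s5.png",cv2.resize(im[160:340,90:290],None,fx=3,fy=3,interpolation=cv2.INTER_CUBIC))
cv2.imwrite("pics/w5.png",ctrl.camera("wrist")[:,:,::-1])
E
```

```text
{'time_s': np.float64(10.15), 'qpos': array([-0.4162,  0.2523,  1.6902,  0.    ,  1.1986, -1.9851]), 'ee_pos': array([ 0.4795, -0.1719,  0.1777]), 'eef_rot': array([3.1412e+00, 1.0000e-04, 1.5689e+00]), 'force': array([ 0.7214,  0.1274, -9.4125]), 'moment': array([ 0.0708, -0.1438,  0.0113]), 'grip_width': np.float64(0.0379)}
```

View pics/s5.png

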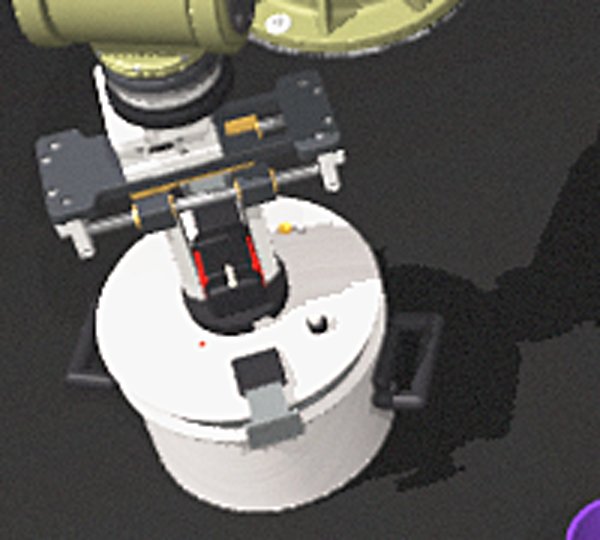

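View pics/w5.png

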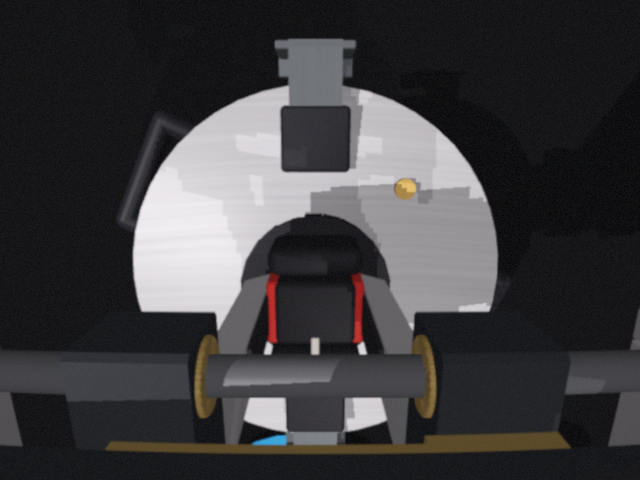

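The lid hovers squarely over the pot. I make a small y correction and lower slowly.

>>> drive_tool([
  [[0, 0, 0], [0.8, 0, 2], 0],
  [[0, 0, 0], [0, 0, 3], 0],
  [[0, 0, 0], [0, 0, 3], 0],
  [[0, 0, 0], [0, 0, 3], 0],
  [[0, 0, 0], [0, 0, 3], 0],
  [[0, 0, 0], [0, 0, 0], 0],
  [[0, 0, 0], [0, 0, 0], 0],
])

```text
time_s: 11.12
ee_pos: [0.4794, -0.1711, 0.1635]
eef_rot: [3.142, 0.0, 1.569]
force: [-0.3, -0.4, -8.3]
grip_width: 0.038
```

>>> drive_tool([
  [[0, 0, 0], [0, 0, 2], 0],
  [[0, 0, 0], [0, 0, 2], 0],
  [[0, 0, 0], [0, 0, 1], 0],
  [[0, 0, 0], [0, 0, 0], 0],
  [[0, 0, 0], [0, 0, 0], 0],
])

```text
time_s: 11.75
ee_pos: [0.4794, -0.1711, 0.1585]
eef_rot: [3.142, 0.0, 1.569]
force: [-0.1, 0.2, -8.3]
grip_width: 0.0376
```

>>> drive_tool([
  [[0, 0, 0], [0, 0, 1], 0],
  [[0, 0, 0], [0, 0, 0], 0],
  [[0, 0, 0], [0, 0, 0], 0],
])

```text
time_s: 12.12
ee_pos: [0.4794, -0.171, 0.1574]
eef_rot: [-3.142, -0.0, 1.569]
force: [0.3, -0.0, -8.7]
grip_width: 0.0375
```

>>> drive_tool([
  [[0, 0, 0], [0, 0, 1], 0],
  [[0, 0, 0], [0, 0, 0], 0],
  [[0, 0, 0], [0, 0, 0], 0],
])

```text
time_s: 12.5
ee_pos: [0.4796, -0.1711, 0.157]
eef_rot: [3.141, 0.0, 1.569]
force: [-2.9, 2.1, 3.9]
grip_width: 0.0381
```

Contact at 0.157, as predicted. I press on in small steps, watching the force.

>>> drive_tool([
  [[0, 0, 0], [0, 0, 0.6], 0],
  [[0, 0, 0], [0, 0, 0], 0],
  [[0, 0, 0], [0, 0, 0], 0],
])

```text
time_s: 12.88
ee_pos: [0.4796, -0.1711, 0.1569]
eef_rot: [3.14, 0.0, 1.569]
force: [-5.3, 3.0, 9.4]
grip_width: 0.038
```

>>> drive_tool([
  [[0, 0, 0], [0, 0, 0.8], 0],
  [[0, 0, 0], [0, 0, 0], 0],
  [[0, 0, 0], [0, 0, 0], 0],
])

```text
time_s: 13.25
ee_pos: [0.4797, -0.1712, 0.1566]
eef_rot: [3.14, 0.001, 1.569]
force: [-8.0, 2.8, 15.4]
grip_width: 0.0383
```

>>> drive_tool([
  [[0, 0, 0], [-0.1, -0.4, 0.8], 0],
  [[0, 0, 0], [0, 0, 0], 0],
  [[0, 0, 0], [0, 0, 0], 0],
])

```text
time_s: 13.62
ee_pos: [0.4796, -0.1712, 0.1561]
eef_rot: [3.139, 0.001, 1.569]
force: [-5.7, 5.6, 18.0]
grip_width: 0.0377
```

```bash
python3 - <<'E'
from h import *
o=ctrl.get_obs(); print({k:np.round(o[k],4) for k in ['time_s','ee_pos','eef_rot','force','moment','grip_width']})
im=ctrl.camera("scene")[:,:,::-1].copy()
cv2.imwrite("pics/s6.png",cv2.resize(im[160:340,90:290],None,fx=3,fy=3,interpolation=cv2.INTER_CUBIC))
E
```

```text
{'time_s': np.float64(13.625), 'ee_pos': array([ 0.4796, -0.1712,  0.1561]), 'eef_rot': array([3.1391e+00, 6.0000e-04, 1.5691e+00]), 'force': array([-5.7353,  5.5937, 18.0279]), 'moment': array([1.0796, 1.1329, 0.005 ]), 'grip_width': np.float64(0.0377)}
```

View pics/s6.png

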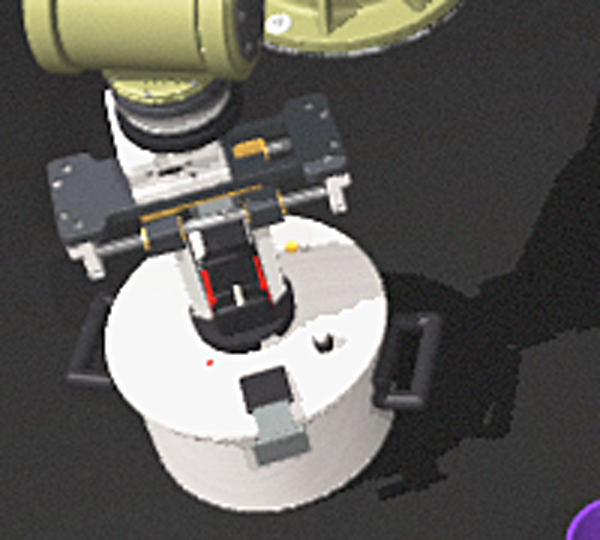

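>>> drive_tool([
  [[0, 0, 0], [0.3, -0.3, 0.8], 0],
  [[0, 0, 0], [0, 0, 0.7], 0],
  [[0, 0, 0], [0, 0, 0], 0],
  [[0, 0, 0], [0, 0, 0], 0],
])

```text
time_s: 14.18
ee_pos: [0.4796, -0.1711, 0.1551]
eef_rot: [3.138, 0.001, 1.569]
force: [-6.3, 4.5, 21.0]
grip_width: 0.0387
```

>>> drive_tool([
  [[0, 0, 0], [0.3, -0.3, 0.8], 0],
  [[0, 0, 0], [0, 0, 0], 0],
  [[0, 0, 0], [0, 0, 0], 0],
])

```text
time_s: 14.55
ee_pos: [0.4796, -0.1711, 0.1546]
eef_rot: [3.137, 0.002, 1.569]
force: [-6.2, 3.3, 23.4]
grip_width: 0.0386
```

>>> drive_tool([
  [[-0.1, 0.25, 0], [0.2, -0.4, 0.6], 0],
  [[0, 0, 0], [0, 0, 0], 0],
  [[0, 0, 0], [0, 0, 0], 0],
])

```text
time_s: 14.92
ee_pos: [0.4795, -0.1712, 0.1543]
eef_rot: [3.134, -0.002, 1.569]
force: [-4.9, 1.1, 23.9]
grip_width: 0.0381
```

```bash
python3 - <<'E'
from h import *
o=ctrl.get_obs(); print({k:np.round(o[k],4) for k in ['time_s','ee_pos','eef_rot','force','moment','grip_width']})
E
```

```text
{'time_s': np.float64(14.925), 'ee_pos': array([ 0.4795, -0.1712,  0.1543]), 'eef_rot': array([ 3.1345e+00, -1.7000e-03,  1.5690e+00]), 'force': array([-4.8859,  1.1309, 23.8682]), 'moment': array([ 0.3448,  0.8889, -0.0205]), 'grip_width': np.float64(0.0381)}
```

My tilt correction went onto the wrong axis because the rpy angles come before the yaw. I'm fixing it: the tilt is −0.007 rad about world y (tool x).

>>> drive_tool([
  [[0.4, -0.1, 0], [0.1, -0.3, 0.2], 0],
  [[0, 0, 0], [0, 0, 0], 0],
  [[0, 0, 0], [0, 0, 0], 0],
])

```text
time_s: 15.3
ee_pos: [0.4795, -0.1711, 0.1543]
eef_rot: [3.14, 0.0, 1.569]
force: [-2.8, 1.6, 24.7]
grip_width: 0.0386
```

```bash
python3 - <<'E'
from h import *
o=ctrl.get_obs(); print({k:np.round(o[k],4) for k in ['time_s','ee_pos','eef_rot','force','moment','grip_width']})
E
```

```text
{'time_s': np.float64(15.3), 'ee_pos': array([ 0.4795, -0.1711,  0.1543]), 'eef_rot': array([3.1405e+00, 2.0000e-04, 1.5690e+00]), 'force': array([-2.7795,  1.6194, 24.7455]), 'moment': array([0.2734, 0.3453, 0.0473]), 'grip_width': np.float64(0.0386)}
```

Level, 24.7 N. I begin turning clockwise (+tool z), monitoring.

>>> drive_tool([
  [[0, 0, 3], [0, 0, 0], 0],
  [[0, 0, 4], [0, 0, 0], 0],
  [[0, 0, 4], [0, 0, 0], 0],
  [[0, 0, 4], [0, 0, 0], 0],
  [[0, 0, 0], [0, 0, 0], 0],
])

```text
time_s: 15.92
ee_pos: [0.4795, -0.1712, 0.1543]
eef_rot: [3.14, 0.0, 1.306]
force: [-1.6, 0.2, 23.4]
grip_width: 0.0382
```

```bash
python3 - <<'E'
from h import *
o=ctrl.get_obs(); print({k:np.round(o[k],4) for k in ['time_s','ee_pos','eef_rot','force','moment','grip_width']})
cv2.imwrite("pics/w7.png",ctrl.camera("wrist")[:,:,::-1])
E
```

```text
{'time_s': np.float64(15.925), 'ee_pos': array([ 0.4795, -0.1712,  0.1543]), 'eef_rot': array([3.1404e+00, 1.0000e-04, 1.3061e+00]), 'force': array([-1.5773,  0.1552, 23.439 ]), 'moment': array([ 0.1529,  0.4317, -0.053 ]), 'grip_width': np.float64(0.0382)}
```

View pics/w7.png

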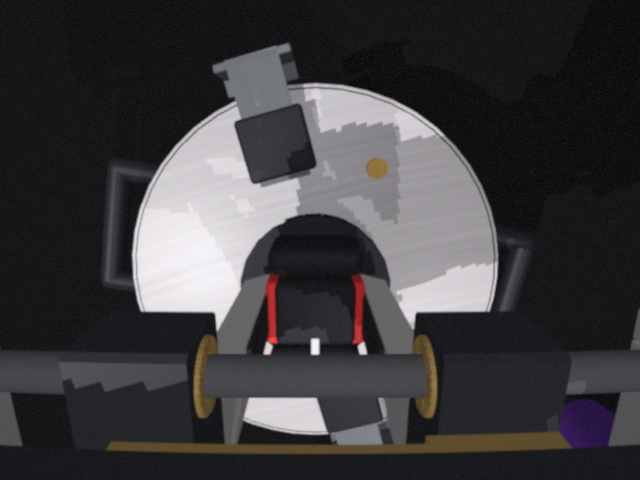

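The knob turns within the lid: the lid's jaw now appears at px (257,75), rotated relative to the tool. I add a little press and continue.

>>> drive_tool([
  [[0, 0, 0], [0, 0, 0.4], 0],
  [[0, 0, 4], [0, 0, 0], 0],
  [[0, 0, 4], [0, 0, 0], 0],
  [[0, 0, 0], [0, 0, 0], 0],
])

```text
time_s: 16.48
ee_pos: [0.4795, -0.1713, 0.154]
eef_rot: [3.14, 0.0, 1.167]
force: [-3.3, 0.1, 24.8]
grip_width: 0.0382
```

```bash
cat > o.py <<'E'
from h import *
o=ctrl.get_obs(); print({k:np.round(o[k],4) for k in ['time_s','ee_pos','eef_rot','force','moment','grip_width']})
E
python3 o.py
```

```text
{'time_s': np.float64(16.475), 'ee_pos': array([ 0.4795, -0.1713,  0.154 ]), 'eef_rot': array([3.1403e+00, 1.0000e-04, 1.1665e+00]), 'force': array([-3.3311,  0.0532, 24.7533]), 'moment': array([ 0.0705,  0.5272, -0.0643]), 'grip_width': np.float64(0.0382)}
```

>>> drive_tool([
  [[0, 0, 3], [0, 0, 0.2], 0],
  [[0, 0, 3], [0, 0, 0], 0],
  [[0, 0, 3], [0, 0, 0], 0],
  [[0, 0, 0], [0, 0, 0], 0],
])

```text
time_s: 16.98
ee_pos: [0.4795, -0.1713, 0.1539]
eef_rot: [3.14, -0.0, 1.01]
force: [-3.4, 0.6, 26.8]
grip_width: 0.0385
```

```bash
python3 o.py
```

```text
{'time_s': np.float64(16.975), 'ee_pos': array([ 0.4795, -0.1713,  0.1539]), 'eef_rot': array([ 3.1402, -0.    ,  1.0097]), 'force': array([-3.3966,  0.5968, 26.7665]), 'moment': array([ 0.003 ,  0.6918, -0.0305]), 'grip_width': np.float64(0.0385)}
```

>>> drive_tool([
  [[0, 0, 3], [0, 0, 0], 0],
  [[0, 0, 3], [0, 0, 0], 0],
  [[0, 0, 0], [0, 0, 0], 0],
])

```text
time_s: 17.35
ee_pos: [0.4795, -0.1714, 0.1539]
eef_rot: [3.14, -0.0, 0.905]
force: [-4.5, -0.2, 26.1]
grip_width: 0.0379
```

```bash
python3 o.py
```

```text
{'time_s': np.float64(17.35), 'ee_pos': array([ 0.4795, -0.1714,  0.1539]), 'eef_rot': array([ 3.1402e+00, -2.0000e-04,  9.0490e-01]), 'force': array([-4.4629, -0.2138, 26.1072]), 'moment': array([-0.0625,  0.7597, -0.0504]), 'grip_width': np.float64(0.0379)}
```

Past the half-way point with no torque rise. Continuing.

>>> drive_tool([
  [[0, 0, 4], [0, 0, 0], 0],
  [[0, 0, 4], [0, 0, 0], 0],
  [[0, 0, 4], [0, 0, 0], 0],
  [[0, 0, 0], [0, 0, 0], 0],
])

```text
time_s: 17.85
ee_pos: [0.4794, -0.1714, 0.1539]
eef_rot: [3.14, -0.0, 0.695]
force: [-4.1, -1.1, 26.5]
grip_width: 0.0381
```

```bash
python3 o.py
```

```text
{'time_s': np.float64(17.85), 'ee_pos': array([ 0.4794, -0.1714,  0.1539]), 'eef_rot': array([ 3.1403e+00, -2.0000e-04,  6.9520e-01]), 'force': array([-4.0817, -1.1425, 26.4716]), 'moment': array([-0.173 ,  0.8672, -0.0039]), 'grip_width': np.float64(0.0381)}
```

>>> drive_tool([
  [[0, 0, 4], [0, 0, 0], 0],
  [[0, 0, 4], [0, 0, 0], 0],
  [[0, 0, 4], [0, 0, 0], 0],
  [[0, 0, 0], [0, 0, 0], 0],
])

```text
time_s: 18.35
ee_pos: [0.4794, -0.1714, 0.1539]
eef_rot: [3.14, -0.0, 0.486]
force: [-5.4, -0.2, 25.5]
grip_width: 0.0381
```

```bash
python3 o.py
```

```text
{'time_s': np.float64(18.35), 'ee_pos': array([ 0.4794, -0.1714,  0.1539]), 'eef_rot': array([ 3.1404e+00, -3.0000e-04,  4.8580e-01]), 'force': array([-5.4273, -0.1525, 25.4578]), 'moment': array([-0.2126,  0.9883, -0.0225]), 'grip_width': np.float64(0.0381)}
```

>>> drive_tool([
  [[0, 0, 3], [0, 0, 0], 0],
  [[0, 0, 2], [0, 0, 0], 0],
  [[0, 0, 0], [0, 0, 0], 0],
])

```text
time_s: 18.73
ee_pos: [0.4793, -0.1714, 0.1538]
eef_rot: [3.141, -0.0, 0.399]
force: [-5.7, -1.2, 26.1]
grip_width: 0.0383
```

```bash
python3 o.py; python3 - <<'E'
from h import *
cv2.imwrite("pics/w8.png",ctrl.camera("wrist")[:,:,::-1])
E
```

```text
{'time_s': np.float64(18.725), 'ee_pos': array([ 0.4793, -0.1714,  0.1538]), 'eef_rot': array([ 3.1406e+00, -3.0000e-04,  3.9900e-01]), 'force': array([-5.6879, -1.1537, 26.0827]), 'moment': array([-0.2416,  1.0947, -0.0266]), 'grip_width': np.float64(0.0383)}
```

View pics/w8.png

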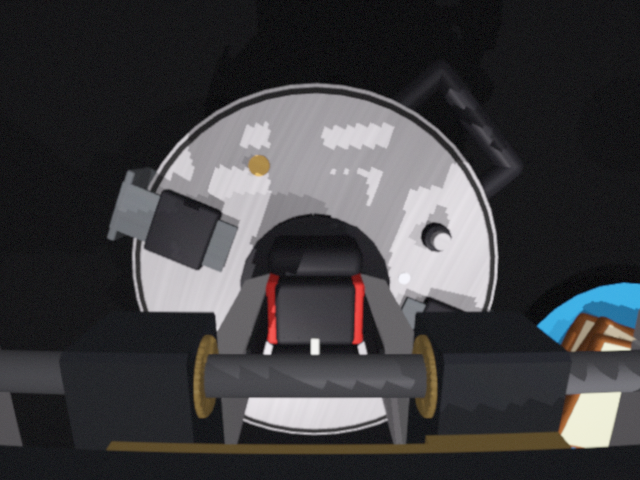

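>>> drive_tool([
  [[0, 0, 1.5], [0, 0, 0], 0],
  [[0, 0, 0], [0, 0, 0], 0],
])

```text
time_s: 19.02
ee_pos: [0.4793, -0.1714, 0.1538]
eef_rot: [3.141, -0.0, 0.373]
force: [-5.7, -0.9, 26.4]
grip_width: 0.0381
```

```bash
python3 o.py
```

```text
{'time_s': np.float64(19.025), 'ee_pos': array([ 0.4793, -0.1714,  0.1538]), 'eef_rot': array([ 3.1406e+00, -3.0000e-04,  3.7310e-01]), 'force': array([-5.714 , -0.9357, 26.4382]), 'moment': array([-0.2365,  1.1234, -0.0599]), 'grip_width': np.float64(0.0381)}
```

The jaw has been drawn in, at px (135,205). I continue in small steps to feel the stop.

>>> drive_tool([
  [[0, 0, 1], [0, 0, 0], 0],
  [[0, 0, 0], [0, 0, 0], 0],
])

```text
time_s: 19.27
ee_pos: [0.4793, -0.1714, 0.1538]
eef_rot: [3.14, -0.0, 0.356]
force: [-4.4, -1.9, 26.8]
grip_width: 0.0382
```

```bash
python3 o.py
```

```text
{'time_s': np.float64(19.275), 'ee_pos': array([ 0.4793, -0.1714,  0.1538]), 'eef_rot': array([ 3.1405e+00, -2.0000e-04,  3.5610e-01]), 'force': array([-4.4258, -1.8592, 26.7659]), 'moment': array([-0.2461,  1.081 ,  0.2752]), 'grip_width': np.float64(0.0382)}
```

>>> drive_tool([
  [[0, 0, 1], [0, 0, 0], 0],
  [[0, 0, 0], [0, 0, 0], 0],
])

```text
time_s: 19.52
ee_pos: [0.4793, -0.1715, 0.1538]
eef_rot: [3.14, -0.0, 0.339]
force: [-6.6, -2.1, 27.0]
grip_width: 0.0385
```

```bash
python3 o.py
```

```text
{'time_s': np.float64(19.525), 'ee_pos': array([ 0.4793, -0.1715,  0.1538]), 'eef_rot': array([ 3.1404e+00, -1.0000e-04,  3.3910e-01]), 'force': array([-6.5879, -2.0734, 27.0469]), 'moment': array([-0.2344,  1.1117,  0.6598]), 'grip_width': np.float64(0.0385)}
```

The torque rises at 1.2 rad of turn, which is the firm stop. I ease the press off a little, then release.

>>> drive_tool([
  [[0, 0, -0.6], [0, 0, 0], 0],
  [[0, 0, 0], [0, 0, -0.8], 0],
  [[0, 0, 0], [0, 0, -0.8], 0],
  [[0, 0, 0], [0, 0, 0], 0],
])

```text
time_s: 20.02
ee_pos: [0.4792, -0.1714, 0.1547]
eef_rot: [3.141, 0.0, 0.35]
force: [-2.3, -2.0, 19.0]
grip_width: 0.0386
```

```bash
python3 o.py
```

```text
{'time_s': np.float64(20.025), 'ee_pos': array([ 0.4792, -0.1714,  0.1547]), 'eef_rot': array([3.1408e+00, 1.0000e-04, 3.4950e-01]), 'force': array([-2.3042, -2.0278, 19.0491]), 'moment': array([-0.414 ,  0.4369,  0.4441]), 'grip_width': np.float64(0.0386)}
```

>>> drive_tool([
  [[0, 0, 0], [0, 0, -0.8], 0],
  [[0, 0, 0], [0, 0, 0], 0],
])

```text
time_s: 20.27
ee_pos: [0.4792, -0.1713, 0.1549]
eef_rot: [3.141, 0.0, 0.349]
force: [0.1, -3.6, 12.0]
grip_width: 0.0381
```

```bash
python3 o.py
```

```text
{'time_s': np.float64(20.275), 'ee_pos': array([ 0.4792, -0.1713,  0.1549]), 'eef_rot': array([3.1412e+00, 4.0000e-04, 3.4950e-01]), 'force': array([ 0.0609, -3.5832, 12.0253]), 'moment': array([-0.6826, -0.1824,  0.3837]), 'grip_width': np.float64(0.0381)}
```

>>> drive_tool([
  [[0, 0, 0], [0, 0, -0.6], 0],
  [[0, 0, 0], [0, 0, 0], 0],
  [[0, 0, 0], [0, 0, 0], 1],
  [[0, 0, 0], [0, 0, 0], 1],
  [[0, 0, 0], [0, 0, 0], 1],
  [[0, 0, 0], [0, 0, 0], 1],
  [[0, 0, 0], [0, 0, 0], 1],
  [[0, 0, 0], [0, 0, 0], 1],
])

```text
time_s: 21.28
ee_pos: [0.4777, -0.1702, 0.1535]
eef_rot: [-3.137, 0.004, 0.349]
force: [-0.3, 0.3, -0.2]
grip_width: 0.0926
```

```bash
python3 o.py;  python3 - <<'E'
from h import *
cv2.imwrite("pics/w9.png",ctrl.camera("wrist")[:,:,::-1])
E
```

```text
{'time_s': np.float64(21.275), 'ee_pos': array([ 0.4777, -0.1702,  0.1535]), 'eef_rot': array([-3.1372,  0.0041,  0.349 ]), 'force': array([-0.3358,  0.2972, -0.204 ]), 'moment': array([-0.0152, -0.1006,  0.0147]), 'grip_width': np.float64(0.0926)}
```

View pics/w9.png

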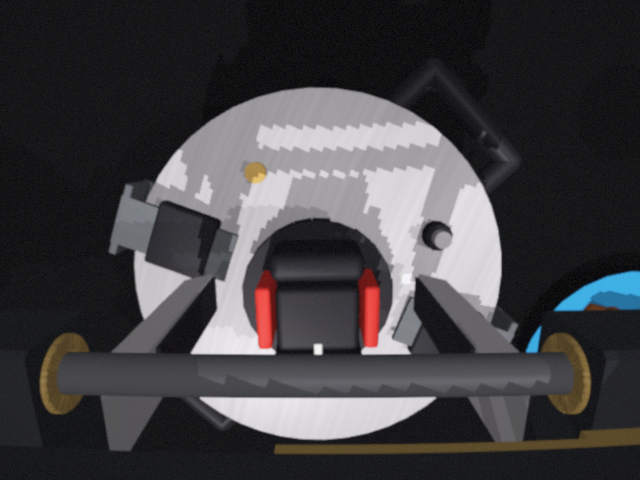

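Both tabs have sprung out (reds at px 264 and 370, against 272 and 358 when pinched). I retreat straight up and check.

>>> drive_tool([
  [[0, 0, 0], [0, 0, -15], 1],
  [[0, 0, 0], [0, 0, -30], 1],
  [[0, 0, 0], [0, 0, -40], 1],
  [[0, 0, 0], [0, 0, -40], 1],
  [[0, 0, 0], [0, 0, -20], 1],
  [[0, 0, 0], [0, 0, 0], 1],
  [[0, 0, 0], [0, 0, 0], 1],
])

```text
time_s: 22.2
ee_pos: [0.4782, -0.1705, 0.2978]
eef_rot: [-3.137, 0.005, 0.349]
force: [0.5, 0.0, -0.5]
grip_width: 0.0938
```

```bash
python3 o.py;  python3 - <<'E'
from h import *
C=cam("wrist"); im=ctrl.camera("wrist")[:,:,::-1].copy(); cv2.imwrite("pics/w10.png",im)
cv2.imwrite("pics/s10.png",ctrl.camera("scene")[:,:,::-1])
hsv=cv2.cvtColor(im,cv2.COLOR_BGR2HSV)
red=((hsv[...,2]>110)&(hsv[...,1]>170)&((hsv[...,0]<6)|(hsv[...,0]>174))).astype(np.uint8)
n,l,s,c=cv2.connectedComponentsWithStats(red); q=[]
for i in range(1,n):
    if s[i][4]>30: p=onplane(C,c[i],.111-.014+.067)[0]; q.append(p); print(s[i],p)
if len(q)==2:
    d=q[0]-q[1]; print("sep",np.linalg.norm(d),"ang",np.degrees(np.arctan2(d[1],d[0])),"mid",(q[0]+q[1])/2)
E
```

```text
{'time_s': np.float64(22.2), 'ee_pos': array([ 0.4782, -0.1705,  0.2978]), 'eef_rot': array([-3.1366,  0.0048,  0.349 ]), 'force': array([ 0.545 ,  0.0456, -0.4704]), 'moment': array([-0.0372, -0.1344,  0.0436]), 'grip_width': np.float64(0.0938)}
[283 222  10  37 324] [ 0.45909331 -0.17783544  0.164     ]
[341 222  10  36 324] [ 0.49941982 -0.16234016  0.164     ]
sep 0.04320105183468938 ang -158.98095730230105 mid [ 0.47925657 -0.1700878   0.164     ]
```

View pics/w10.png

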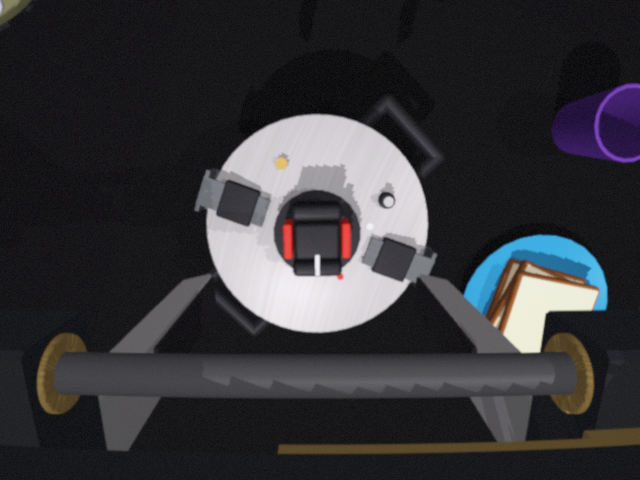

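View pics/s10.png

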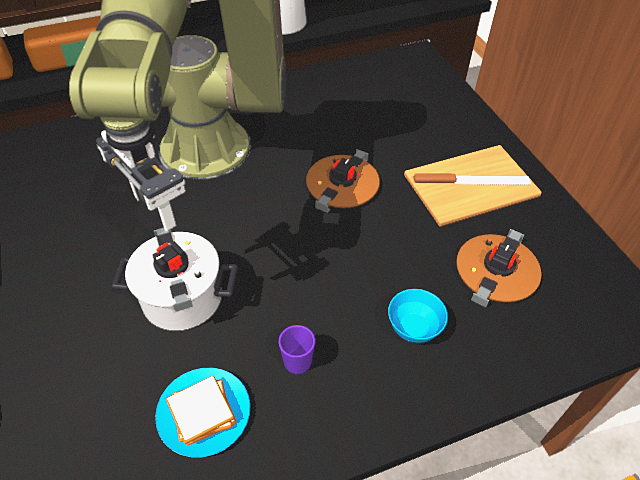

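The tab separation (43.2 mm by the same measure that gave 43.3 mm before grasping) shows both tabs are fully out. The knob axis turned about 1.20 rad, the lid is centred, and the pot and other things are where they were. Handing in.

```bash
python3 -c "
from station import ctrl
print(ctrl.hand_in()); print(ctrl.get_obs()['time_s'])"
```

```text
the job is handed in; nothing more can be done
None
the job is handed in; nothing more can be done
```

The cooker is closed and locked, and I handed the job in after about 22 s of robot time. `hand_in` gives no verdict, so this rests on my own checks.

**What I did:**
- **Seating:** I took the steel lid (not the brown look-alikes) by its knob with both tabs pinched and lowered it onto the pot. The first touch came at the height I had worked out.
- **Pressing and turning:** I pressed it level with 23–27 N while turning the knob clockwise. There was no jam half-way, and the torque rose only at the stop, at about 1.2 rad, to 0.66 N m at most.
- **Letting go:** I eased the press off, opened the fingers and moved straight up, clear of everything.

**Last checks:**
- **Tabs:** Both are out. They measured 43.2 mm apart by the same method that gave 43.3 mm before the grasp.
- **Knob:** It turned 68.6° (1.197 rad) in the world frame. The lid itself turned by less than about 1°.
- **Lid position:** The knob centre is within about 1 mm of where I measured the pot's mouth, and both jaws are drawn in. I did not measure the rim gap directly. The lid rose about 1 mm when I eased the press, as expected for a locked lid.
- **Surroundings:** By eye, the pot, bowl, cup and sandwich plate have not moved.

**Disagreements:**
- **Cameras:** The views differed by about 3 mm across the table. I resolved this with the wrist camera and the known grip position.
- **Tilt correction:** One small correction under load went onto the wrong axis. The tool leaned by about 0.007 rad until I put it right, before any turning.

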